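# Hold the milk drawer open at its divider

### The job

Swing the door of the small milk fridge wide open, at least square to the front, and leave it open. Then take the white bottle drawer inside by its bar handle and pull it out against its self-closing spring until the metal divider between its two rows of bottles is level with the front edge of the fridge, so that the front row is out and the back row stays in the cold. Finish while still holding the drawer there by its handle (it runs shut if let go), with no bottle knocked over and the other things on the bar left where they are.

Things in the scene. Friction and masses are not known exactly. Their poses are not given: they have to be found in the camera images.
- fridge: Steel countertop fridge, fixed; body 240 deep (x) x 280 wide (y) x 290 high (z). Origin: centre of its underside, on the table; z up. It faces its own -x: the body's front edge is the plane x = -120 in its frame. Top at z = 290. A hollow pan-shaped door, 62 thick, closes the whole front. A 25 high cup rail runs round the roof's rear half, with a mug in it.
- door (a joint): Door angle, rad: 0 shut, 1.57 square to the front, stop at 1.9; may start ajar. It turns about a vertical line at x = -120, y = +140 in the fridge's frame (left front edge); the free edge swings out to the front and on towards +y (clockwise from above). No latch; stiffish hinge (0.18 N m, plus 0.15 N m per rad/s): about 1 N at the handle moves it and it stays where left.
- door_hinge (a point): Point on the door's hinge line at the height of the door handle (z = 248 in the fridge's frame).
- door_handle (a point): Middle of the door's handle: dark steel round bar, 12 diameter, 140 long, level, parallel to the door, 248 above the table (42 below the door's top), its axis 42 off the door's face. Seen from the hinge line it lies 200 along the door and 104 in front (with the door shut: 200 towards -y and 104 towards -x of the fridge). Posts 60 either side of the middle. It turns with the door.
- drawer (a joint): How far the drawer is out, m: 0 shut (its front flush with the fridge's front edge), 0.095 when the divider's middle is level with that edge, stop at 0.145. It slides along the fridge's -x. The spring pulls it shut with 4 N when shut, rising to 7.5 N at 0.095 (35 N per m); friction 0.6 N, damping 10 N per m/s.
- drawer_handle (a point): Middle of the drawer's handle: dark steel round bar, 12 diameter, 120 long, level, parallel to the drawer's front, its axis 40 in front of it, 245 above the table (45 below the fridge's top). Posts 50 either side of the middle. Hidden behind the shut door; with the door open it stands 40 in front of the fridge's body, free from above.
- drawer_divider (a point): Middle of the top edge of the drawer's divider: an aluminium plate across the drawer, 6 thick, 60 high, 95 behind the drawer's front, 218 above the table. The drawer is white, 222 wide, 182 long, its front 97 high, its sides 55 high.
- front_edge (a point): Middle of the top front edge of the fridge: the divider is to come level with this edge (straight below it).
- milk0: Small white milk bottle, 44 diameter, 74 high, 0.1 to 0.17 kg, standing loose in the front row of the drawer. Origin: centre of its underside; z up.
- milk1: Small white milk bottle, 44 diameter, 74 high, 0.1 to 0.17 kg, standing loose in the front row of the drawer. Origin: centre of its underside; z up.
- milk2: Small white milk bottle, 44 diameter, 74 high, 0.1 to 0.17 kg, standing loose in the back row of the drawer. Origin: centre of its underside; z up.
- milk3: Small white milk bottle, 44 diameter, 74 high, 0.1 to 0.17 kg, standing loose in the back row of the drawer. Origin: centre of its underside; z up.
- cup: White mug on the roof of the fridge, rear half, 66 diameter, 55 high, with a handle; to be left alone. Origin: centre of its underside.
- glass_a: Small tasting glass, 48 diameter, 68 high, on the table by the fridge's right front; to be left alone. Origin: centre of its underside.
- glass_b: Second tasting glass, the same as the first; to be left alone. Origin: centre of its underside.
- jug: Steel milk jug, 80 diameter, 96 high, with a handle, on the table to the right; to be left alone. Origin: centre of its underside.
- tamper: Steel tamper, 58 diameter, 85 high, standing on the table to the left; to be left alone. Origin: centre of its underside.
- portafilter: Portafilter, 70 diameter, 40 high, with a black handle reaching 180 from its centre, on the table to the left; to be left alone. Origin: centre of the underside of its basket.

How it is judged:
By the outcome, as a careful person would: the job done as asked, in the order asked, and still so for the second after the job is handed in, while the arm keeps its last pose, push and grip.
It also fails if it takes over 51 s, if anything falls off the work surface, if the arm or the gripper's body presses on something with over 40 N, if the wrist force passes 120 N, or if a joint passes its speed limit or range.

### The arm

A 7-joint arm with a two-finger parallel gripper is mounted at the origin on the work surface. World frame = base frame: x ahead of the robot, y to its left, z up, the work surface at z = 0. Lengths are in m, angles in degrees, forces in N, time in s.
With the tool pointing down it reaches from about 0.425 to 0.875 m from the base axis. Payload 4.7 kg.
Tool frame: the origin (TCP) lies at the very end of the fingers, on their centre line; the grasp point (between the pads) lies env.hold_point_z behind it (env.hold_point_z is the distance from the TCP to the grasp point, in m); z points along the fingers, y is the line along which they close (so a half turn about z gives the same grasp; the last joint's range is limited). The gripper opens to 87 mm and grips with 3 to 60 N. Pads are 19 mm wide; open, the fingers measure 117 mm over their backs; the gripper's body (75 mm by 190 mm) begins 51 mm behind the grasp point.
Start: joints at [-67.03, 18.392, -4.016, 83.108, 1.295, 78.541, -3.26], TCP at [0.245, 0.602, 0.191] pointing down, gripper open.
Joint ranges: [-163.93, 163.93], [-17.29, 119.83], [-79.2, 71.16], [3.27, 140.29], [-89.18, 269.18], [5.43, 117.66], [-154.24, 154.24]. Speed limits (degrees/s): [147.25, 147.25, 180, 180, 180, 180, 180].

### API

Orientations are given as [roll, pitch, yaw] about the fixed x, y, z axes, in that order (R = Rz(yaw) Ry(pitch) Rx(roll)).
In Python, from cell import env gives the robot as it stands.
- The arm moves only by the shell command python3 -m jog 'ROWS' [FORCE]. ROWS is JSON, a list of rows, each an object with "dp": the shift along the tool's x, y, z in cm, a list of three; "twist": the turn about the tool's z in degrees; "fingers": the opening, from 0 (shut) to 1 (fully open). A call has 1 to 8 rows; each row is the pose to reach, as a shift and turn from the pose commanded when the call began, along the tool's axes at that moment; what a row does not reach only later rows make up. A row lasts 1/8 s, in which the tool goes at most 62.5 mm and 10.7 degrees, less where a joint would pass 70% of its speed; a pose out of reach is approached as far as the arm can. A call with a gripper value outside its range is refused whole. The fingers move at their own pace and stop on an object; FORCE is the grip in N (left out, the last holds). Time passes only in rows, so rows that repeat a pose let the fingers close. It gives the time, the measured TCP pose, the force, the opening and the grip force at its end, in the units of the state.
- env.get_obs(): the state, without advancing time (a new reading comes with each control period).
- env.read_camera(name): name is "scene" or "top" or "wrist"; returns a dict with "pixels" (384x512x3 uint8, blue, green, red), "depth" (384x512 float32, m along the optical axis (not along the pixel's ray), 0 where there is no reading), "fx", "fy", "cx", "cy" (pixels), "rvec" (rotation vector, rad) and "tvec" (3), from world to camera coordinates, as OpenCV has them. Camera axes: x right, y down, z forward; pixel columns grow to the right and rows downward; lengths in m; the calibration is good to about 2 mm. A picture is of the moment at which its call begins.
- env.sign_off(): hands the job in; it is judged then, once.
The state is a dict: "time_s": time; "qpos": joint angles; "joint_velocities": joint speeds; "effort": joint torques, N m; "tool_pos": TCP position; "tool_rot": TCP orientation; "force": force on the tool from outside, world axes, zero at the start; "wrist_torque": the same for the moment, N m; "grip_width": finger opening in m; "grasp_force": force on a finger pad.
Only numpy, scipy, OpenCV 4.12 (cv2) and the standard library are available. Lean on these libraries where they do the work, as an engineer would, in place of code of your own. Each camera call takes 0.05 s, during which the arm holds its last target. There are 200 camera calls.

## Working session

There is one attempt and no reset: what is moved stays moved. The work goes in short steps, Python scripts to look and compute and a shell command to move; the robot and the scene stay as the last step left them, time stands still between calls to the robot, and variables do not carry over. Pictures are saved under pics/ and viewed, at most 10 in all, crops included, and the job is handed in when it is done.

```bash
mkdir -p pics; ls
cat > h.py <<'E'
import numpy as np,cv2
from cell import env
def cam(n):
    c=env.read_camera(n);R=cv2.Rodrigues(np.array(c['rvec'],float))[0];t=np.array(c['tvec'],float).ravel()
    return c,R,t
def cloud(c,R,t):
    d=c['depth'];v,u=np.mgrid[:d.shape[0],:d.shape[1]]
    p=np.stack([(u-c['cx'])/c['fx']*d,(v-c['cy'])/c['fy']*d,d],-1)
    return (p-t)@R   # R^T (p-t)
E
python3 - <<'E'
from h import *
print(env.get_obs(),env.hold_point_z)
ims=[]
for n in('scene','top'):
    c,R,t=cam(n);print(n,-R.T@t,R[2]);np.savez('/tmp/'+n,P=cloud(c,R,t),d=c['depth'],im=c['pixels'])
    cv2.imwrite(f'pics/{n}0.png',c['pixels'])
E
```

```text
pics
{'time_s': 0.0, 'qpos': array([-67.0300826 ,  18.44013628,  -4.01491219,  83.17600086,
         1.29776995,  78.54114301,  -3.25972259]), 'joint_velocities': array([-0.00654745, -0.10678048, -0.03080748, -0.02277429,  0.03422084,
       -0.02570165, -0.00785243]), 'effort': array([-5.05037278e-04, -4.91292286e+01, -4.03987644e-01, -3.12525845e+01,
       -6.39721518e-02,  4.38476563e-02,  1.37228412e-04]), 'tool_pos': array([0.24503565, 0.60136662, 0.18943969]), 'tool_rot': array([-1.79888117e+02,  8.73040717e-03,  1.57840108e+02]), 'force': array([ 0.1988444 , -0.06966037,  0.16289966]), 'wrist_torque': array([0.00587787, 0.07453476, 0.0359139 ]), 'grasp_force': 0.0, 'grip_width': 0.08669527280467221} 0.0187
scene [ 0.87268167 -0.61632108  1.54172912] [-0.16218481  0.41397271 -0.89572467]
top [0.36834294 0.00809837 1.39724152] [ 0.21226222 -0.00319246 -0.97720753]
```

View pics/scene0.png

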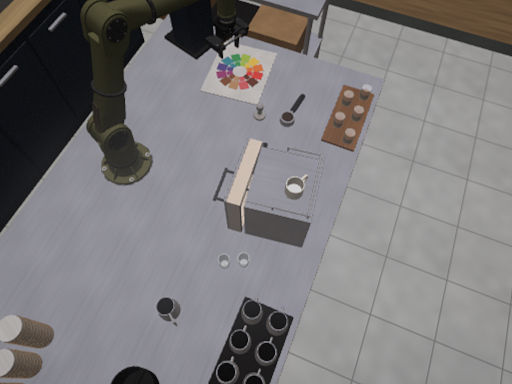

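View pics/top0.png

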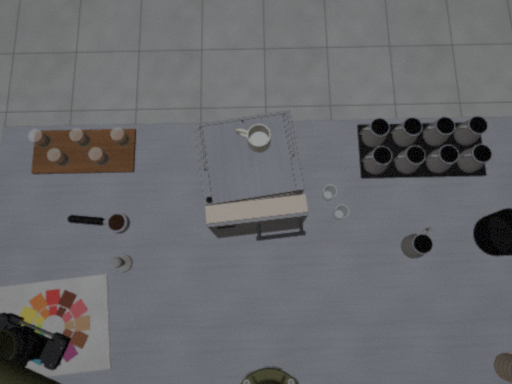

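Run:
```python
from h import *
for n in('scene','top'):
    f=np.load(f'/tmp/{n}.npz');P=f['P'];ok=f['d']>0
    m=ok&(abs(P[...,2]-.29)<.006)
    k,l,s,_=cv2.connectedComponentsWithStats(m.astype(np.uint8))
    for i in np.argsort(-s[1:,4])[:3]+1:
        q=P[l==i]; r=cv2.minAreaRect(q[:,:2].astype(np.float32)*1000)
        print(n,s[i],q[:,2].mean(),r,cv2.boxPoints(r).round().tolist())
    m=ok&(abs(P[...,2]-.251)<.008)
    k,l,s,_=cv2.connectedComponentsWithStats(m.astype(np.uint8))
    for i in np.argsort(-s[1:,4])[:4]+1:
        q=P[l==i]; r=cv2.minAreaRect(q[:,:2].astype(np.float32)*1000)
        print(' h',n,s[i],q[:,2].mean(),r)
```

```text
scene [ 224  139  101   85 4845] 0.2888987294025737 ((695.90673828125, 39.118873596191406), (311.4754943847656, 283.00347900390625), 7.370400905609131) [[523.0, 159.0], [560.0, -121.0], [869.0, -81.0], [832.0, 199.0]]
scene [ 86 121  40  22 159] 0.29035539344307765 ((17.415821075439453, -29.633636474609375), (151.6935577392578, 91.43353271484375), 25.92900848388672) [[-71.0, -22.0], [-31.0, -104.0], [106.0, -38.0], [66.0, 45.0]]
scene [287 184  15   9  80] 0.2930139112088165 ((769.7366943359375, 26.979764938354492), (42.19550323486328, 37.097068786621094), 46.140499114990234) [[742.0, 25.0], [768.0, -1.0], [798.0, 29.0], [771.0, 55.0]]
 h scene [213 168  21  34 146] 0.250656468445126 ((521.3282470703125, -41.60816955566406), (38.65383529663086, 139.93707275390625), 5.442355632781982)
 h scene [244 210  65  19 122] 0.2513102602357332 ((750.5438232421875, -92.80842590332031), (235.0325164794922, 6.158249378204346), 8.160969734191895)
 h scene [175   0  35  21  98] 0.25075886137117653 ((6.061626434326172, 750.5777587890625), (171.82168579101562, 79.41820526123047), 44.938621520996094)
 
[... 686 characters left out ...]
28292465209961), 68.59851837158203) [[211.0, 519.0], [245.0, 506.0], [246.0, 508.0], [212.0, 521.0]]
 h top [255 217  52  24 333] 0.25093687852628616 ((522.2929077148438, -45.31278991699219), (49.08208465576172, 147.81480407714844), 5.593756198883057)
 h top [255 193  38   7  51] 0.2501103792647902 ((615.8634643554688, -26.59732437133789), (2.8714869022369385, 107.78783416748047), 8.200554847717285)
 h top [241 224  13   2  13] 0.2508287732390463 ((536.8637084960938, 50.72199249267578), (1.2886370420455933, 33.90309143066406), 5.85024881362915)
 h top [295 192   8   2  11] 0.2516690303808323 ((625.8250732421875, -98.3552017211914), (1.971052646636963, 19.235675811767578), 3.9112637042999268)
```

The top view shows the fridge (rows 112–235, columns 195–308) yawed about 8°. The door is ajar about 2.5°, with its handle bar near (280,233). The glasses are at (330,192) and (341,212), and the mug is at (258,137). The scene view agrees: the handle is at (221,185), and the tamper (260,112) and portafilter (288,117) are on the left.

Plan: hook the bar with closed fingers to pull the door part-open, then push it wide from inside.

```bash
cat >> h.py <<'E'
from scipy.spatial.transform import Rotation as Ro
psi=8.1; HG=np.array([.590,.165])
def fr(x,y,o=(.7285,.0436)):  # fridge frame -> world
    c,s=np.cos(np.radians(psi)),np.sin(np.radians(psi));return np.array([o[0]+c*x-s*y,o[1]+s*x+c*y])
def dr(th,a,b,yaw=False):      # door angle deg, along, in front
    f=np.radians(psi-th);return HG+a*np.array([np.sin(f),-np.cos(f)])-b*np.array([np.cos(f),np.sin(f)])
def go(xy,z,yaw,o=None):      # tool dp cm and twist from current measured pose
    o=o or env.get_obs();R=Ro.from_euler('xyz',o['tool_rot'],degrees=True).as_matrix()
    d=R.T@(np.array([*xy,z])-o['tool_pos'])*100
    tw=-(yaw-o['tool_rot'][2]);tw=(tw+180)%360-180
    print('to',np.round(xy,3),z,'dp',d.round(1),'twist',round(tw,1))
E
python3 - <<'E'
from h import *
go(dr(2.5,.175,.08),.40,185.5)
E
python3 -m jog '[{"dp":[0,0,-11],"twist":0,"fingers":0},{"dp":[0,0,-21],"twist":0,"fingers":0},{"dp":[-5,-5,-21],"twist":-5,"fingers":0},{"dp":[-49.4,-46.7,-21],"twist":-27.7,"fingers":0},{"dp":[-49.4,-46.7,-21],"twist":-27.7,"fingers":0},{"dp":[-49.4,-46.7,-21],"twist":-27.7,"fingers":0},{"dp":[-49.4,-46.7,-21],"twist":-27.7,"fingers":0},{"dp":[-49.4,-46.7,-21],"twist":-27.7,"fingers":0}]' 20
```

```text
to [ 0.527 -0.017] 0.4 dp [-49.5 -46.7 -21. ] twist -27.7
time_s: 1.1
tool_pos: [0.3903, 0.2804, 0.3814]
tool_rot: [180.0, -0.0, -174.5]
force: [0.0, 0.4, 0.3]
grip_width: 0.0148
grasp_force: 0.0
```

Run:
```python
from h import *
go(dr(2.5,.175,.08),.38,185.5)
```

```text
to [ 0.527 -0.017] 0.38 dp [-10.8 -30.9   0.1] twist 0.0
```

```bash
python3 -m jog '[{"dp":[-10.8,-30.9,0],"twist":0,"fingers":0},{"dp":[-10.8,-30.9,0],"twist":0,"fingers":0},{"dp":[-10.8,-30.9,0],"twist":0,"fingers":0},{"dp":[-10.8,-30.9,0],"twist":0,"fingers":0},{"dp":[-10.8,-30.9,0],"twist":0,"fingers":0},{"dp":[-10.8,-30.9,0],"twist":0,"fingers":0},{"dp":[-10.8,-30.9,0],"twist":0,"fingers":0},{"dp":[-10.8,-30.9,0],"twist":0,"fingers":0}]'
python3 - <<'E'
from h import *
c,R,t=cam('wrist');P=cloud(c,R,t);ok=c['depth']>0
cv2.imwrite('pics/w1.png',c['pixels'])
# door top face front edge line & bar
f=np.radians(psi-2.5);fx=np.array([np.cos(f),np.sin(f)]);al=np.array([np.sin(f),-np.cos(f)])
q=P[ok];rel=q[:,:2]-HG;b=-rel@fx;a=rel@al
for lo,hi in((.284,.294),(.246,.258)):
    m=(abs(q[:,2]-(lo+hi)/2)<(hi-lo)/2)&(a>.1)&(a<.25)
    print(lo,m.sum());print(np.histogram(b[m],np.arange(-.05,.13,.01)))
m=(q[:,2]>.246)&(q[:,2]<.258)&(b>.09);print(a[m].min(),a[m].max(),b[m].min(),b[m].max(),np.polyfit(a[m],b[m],1))
go(dr(2.5,.175,.08),.23,185.5)
E
```

```text
time_s: 2.1
tool_pos: [0.5268, -0.0122, 0.3813]
tool_rot: [179.9, -0.0, -174.3]
force: [-0.5, 0.9, -0.5]
grip_width: 0.0004
grasp_force: 0.0
0.284 3993
(array([  11,    0,    0,    0,    0,    0,    0,    0,  385, 1390, 1473,
        675,    0,    0,    0,    0,    0]), array([-5.0000000e-02, -4.0000000e-02, -3.0000000e-02, -2.0000000e-02,
       -1.0000000e-02,  6.9388939e-18,  1.0000000e-02,  2.0000000e-02,
        3.0000000e-02,  4.0000000e-02,  5.0000000e-02,  6.0000000e-02,
        7.0000000e-02,  8.0000000e-02,  9.0000000e-02,  1.0000000e-01,
        1.1000000e-01,  1.2000000e-01]))
0.246 1964
(array([   0,    0,    0,    0,    0,    0,    0,    0,    0,    0,    0,
        451,   85,   81,  183, 1053,  111]), array([-5.0000000e-02, -4.0000000e-02, -3.0000000e-02, -2.0000000e-02,
       -1.0000000e-02,  6.9388939e-18,  1.0000000e-02,  2.0000000e-02,
        3.0000000e-02,  4.0000000e-02,  5.0000000e-02,  6.0000000e-02,
        7.0000000e-02,  8.0000000e-02,  9.0000000e-02,  1.0000000e-01,
        1.1000000e-01,  1.2000000e-01]))
0.1281586590714234 0.2676289655096339 0.09005991004518978 0.11041587196613592 [-0.00327318  0.10483503]
to [ 0.527 -0.017] 0.23 dp [-0.  -0.5 15.1] twist 0.3
```

View pics/w1.png

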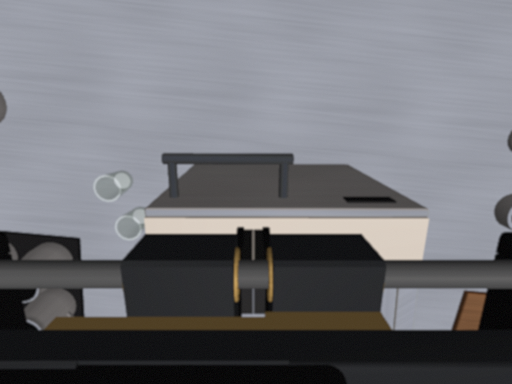

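The wrist view shows the handle bar at row 159, columns 163–293, with its posts at (173,180) and (284,180). The door top is at rows 215–250 and the glasses are clear to the left. Measured, the bar is 104 mm off the hinge line and centred 198 mm along the door, as specified. Next I lower the closed fingers into the gap.

```bash
python3 -m jog '[{"dp":[0,-0.4,5],"twist":0,"fingers":0},{"dp":[0,-0.4,10],"twist":0,"fingers":0},{"dp":[0,-0.4,13],"twist":0,"fingers":0},{"dp":[0,-0.4,15],"twist":0,"fingers":0},{"dp":[0,-0.4,15],"twist":0,"fingers":0},{"dp":[0,-0.4,15],"twist":0,"fingers":0}]'
python3 - <<'E'
from h import *
for th in (8,14,20,26,32,38,44):go(dr(th,.175,.0815),.231,185.5-th+2.5)
E
```

```text
time_s: 2.9
tool_pos: [0.528, -0.0175, 0.2327]
tool_rot: [180.0, 0.1, -174.4]
force: [0.3, -0.8, -1.1]
grip_width: 0.0
grasp_force: 0.0
to [ 0.509 -0.01 ] 0.231 dp [1.8 0.9 0.2] twist 5.6
to [ 0.491 -0.001] 0.231 dp [3.5 2.  0.2] twist 11.6
to [0.474 0.011] 0.231 dp [5.1 3.3 0.2] twist 17.6
to [0.459 0.024] 0.231 dp [6.5 4.8 0.2] twist 23.6
to [0.445 0.038] 0.231 dp [7.8 6.3 0.2] twist 29.6
to [0.432 0.054] 0.231 dp [8.8 8.1 0.2] twist 35.6
to [0.421 0.071] 0.231 dp [9.7 9.9 0.2] twist 41.6
```

```bash
python3 -m jog '[{"dp":[1.2,0.5,0.1],"twist":3,"fingers":0},{"dp":[2.4,1.2,0.1],"twist":7,"fingers":0},{"dp":[3.5,2.0,0.1],"twist":12,"fingers":0},{"dp":[5.1,3.3,0.1],"twist":18,"fingers":0},{"dp":[6.5,4.8,0.1],"twist":24,"fingers":0},{"dp":[7.8,6.3,0.1],"twist":30,"fingers":0},{"dp":[8.8,8.1,0.1],"twist":36,"fingers":0},{"dp":[9.4,9.3,0.1],"twist":40,"fingers":0}]'
python3 - <<'E'
from h import *
c,R,t=cam('top');P=cloud(c,R,t);cv2.imwrite('pics/t2.png',c['pixels'])
q=P[(c['depth']>0)];m=(abs(q[:,2]-.288)<.008)
fr_=fr(-.12,0);f=np.radians(psi);ax=np.array([np.cos(f),np.sin(f)])
q=q[m];q=q[(((q[:,:2]-fr_)@ax)<-.03)&(q[:,0]>.25)&(abs(q[:,1])<.3)]
r=cv2.minAreaRect(q[:,:2].astype(np.float32)*1000);print(len(q),r,cv2.boxPoints(r).tolist())
E
```

```text
time_s: 3.9
tool_pos: [0.4252, 0.0662, 0.2322]
tool_rot: [179.8, 0.1, 145.5]
force: [0.8, 0.7, -0.1]
grip_width: 0.0007
grasp_force: 0.0
1503 ((561.0711059570312, 23.849990844726562), (45.50713348388672, 279.32177734375), 5.907870769500732) [[524.063232421875, 160.42709350585938], [552.8135986328125, -117.41112518310547], [598.0789794921875, -112.72711181640625], [569.32861328125, 165.11111450195312]]
```

View pics/t2.png

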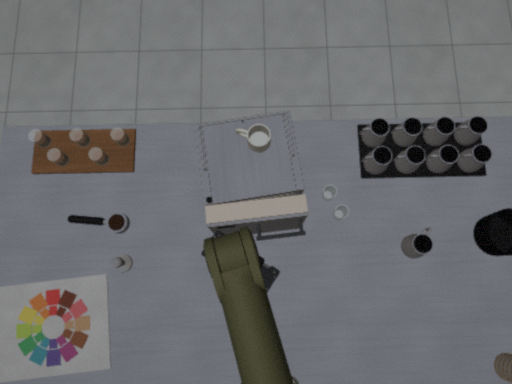

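Run:
```python
from h import *
a=[]
for n in('scene','wrist'):
    c,R,t=cam(n);p=c['pixels'].copy();o=env.get_obs()
    K=np.array([[c['fx'],0,c['cx']],[0,c['fy'],c['cy']],[0,0,1.]])
    u=cv2.projectPoints(np.array([o['tool_pos']]),np.array(c['rvec'],float),np.array(c['tvec'],float),K,None)[0].ravel();print(n,u,-R.T@t)
    cv2.drawMarker(p,tuple(int(x) for x in u),(0,0,255),0,8)
    a.append(cv2.resize(p[100:260,140:353],(400,300)) if n=='scene' else cv2.resize(p,(400,300)))
cv2.imwrite('pics/sw2.png',np.hstack(a))
```

```text
scene [212.71583959 155.6135176 ] [ 0.87268167 -0.61632108  1.54172912]
wrist [252.44764947 225.73000306] [0.36403639 0.10735693 0.42579054]
```

View pics/sw2.png

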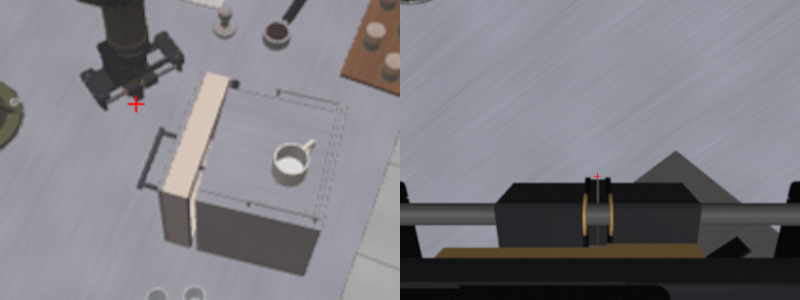

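Run:
```python
from h import *
o=env.get_obs();print(o['tool_pos'],o['tool_rot'],o['force'])
for n in('scene','wrist'):
    c,R,t=cam(n);P=cloud(c,R,t);q=P[c['depth']>0]
    m=(np.hypot(*(q[:,:2]-o['tool_pos'][:2]).T)<.03)&(q[:,2]>.05)&(q[:,2]<.33)
    q=q[m];i=np.argsort(q[:,2])[:60:4];print(n,len(q));print(q[i].round(3).tolist())
    if n=='scene':
        q=P[c['depth']>0];rel=q[:,:2]-HG;f=np.radians(psi-2.5);b=-rel@[np.cos(f),np.sin(f)];a=rel@[np.sin(f),-np.cos(f)]
        m=(b>.09)&(b<.12)&(a>.1)&(a<.28)&(q[:,2]>.1);print(m.sum(),np.percentile(q[m,2],[0,5,50,95]),a[m].min(),a[m].max())
```

```text
[0.42559608 0.06553892 0.23186572] [1.79887485e+02 9.56404000e-02 1.45697016e+02] [-0.56569926 -0.63142699  0.28156064]
scene 26
[[0.433, 0.059, 0.26], [0.44, 0.063, 0.266], [0.435, 0.056, 0.273], [0.434, 0.06, 0.28], [0.433, 0.055, 0.281], [0.439, 0.06, 0.29], [0.442, 0.065, 0.307]]
118 [0.24276893 0.24633544 0.25121771 0.25657047] 0.1286757589790378 0.26882961261812605
wrist 1651
[[0.416, 0.065, 0.263], [0.421, 0.076, 0.263], [0.413, 0.065, 0.264], [0.421, 0.077, 0.264], [0.419, 0.071, 0.264], [0.419, 0.072, 0.264], [0.416, 0.067, 0.265], [0.417, 0.068, 0.265], [0.419, 0.07, 0.265], [0.421, 0.076, 0.265], [0.42, 0.075, 0.265], [0.417, 0.068, 0.265], [0.416, 0.066, 0.266], [0.418, 0.07, 0.266], [0.42, 0.075, 0.266]]
```

```bash
python3 -m jog '[{"dp":[0,0,0],"twist":0,"fingers":1},{"dp":[0,0,0],"twist":0,"fingers":1},{"dp":[0,0,0],"twist":0,"fingers":1},{"dp":[0,0,0],"twist":0,"fingers":1},{"dp":[0,0,0],"twist":0,"fingers":1}]'
python3 - <<'E'
from h import *
o=env.get_obs();a=np.radians(o['tool_rot'][2]);X=np.array([np.cos(a),np.sin(a)]);Y=np.array([np.sin(a),-np.cos(a)])
im=[]
for n in('scene','wrist'):
    c,R,t=cam(n);P=cloud(c,R,t);q=P[c['depth']>0]
    r=q[:,:2]-o['tool_pos'][:2];x=r@X;y=r@Y
    m=(abs(x)<.03)&(abs(y)<.07)&(q[:,2]>.05)&(q[:,2]<.33)
    i=np.where(m)[0];i=i[np.argsort(q[i,2])];print(n,[(round(x[k]*1000),round(y[k]*1000),round(q[k,2]*1000)) for k in i[:80:4]])
    p=c['pixels'];im.append(cv2.resize(p[110:200,160:280],(400,300)) if n=='scene' else cv2.resize(p[130:384,80:420],(400,300)))
cv2.imwrite('pics/sw3.png',np.hstack(im))
E
```

```text
time_s: 4.78
tool_pos: [0.425, 0.065, 0.2305]
tool_rot: [-180.0, -0.0, 145.5]
force: [-0.6, 0.0, 0.1]
grip_width: 0.0425
grasp_force: 0.0
scene [(-8, 23, 259), (-1, 22, 265), (-12, 25, 269), (-15, 28, 271), (-2, 22, 273), (-11, -21, 280), (-15, 29, 285), (-14, -26, 289), (-15, 25, 295), (-1, 22, 306), (-2, 26, 312)]
wrist [(10, 30, 261), (-4, -24, 262), (-5, 23, 262), (-4, -24, 263), (9, -26, 263), (-3, -24, 263), (9, 25, 263), (-9, -24, 263), (9, -27, 263), (-3, 23, 263), (-5, 23, 263), (10, -29, 264), (10, 30, 264), (9, -25, 264), (9, -28, 264), (11, 31, 264), (9, -27, 264), (9, 27, 264), (11, -29, 264), (-8, 23, 264)]
```

View pics/sw3.png

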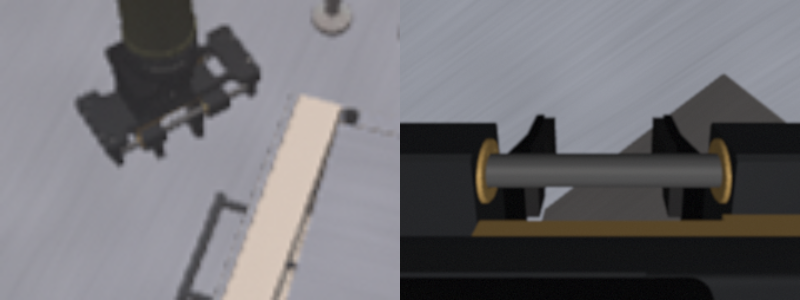

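The left crop shows the open gripper at (170,110), left of the handle (bar from (220,200) downward); the door hasn't moved. Both cameras put the fingertips about 30 mm above the reported TCP height, so the fingers passed over the bar. I'll measure where the gripper body starts.

Run:
```python
from h import *
o=env.get_obs();a=np.radians(o['tool_rot'][2]);X=np.array([np.cos(a),np.sin(a)]);Y=np.array([np.sin(a),-np.cos(a)])
c,R,t=cam('wrist');P=cloud(c,R,t);q=P[c['depth']>0]
r=q[:,:2]-o['tool_pos'][:2];x=r@X;y=r@Y
print(o['tool_pos'][2],o['grip_width'])
for n,m in (('rod',(abs(y)<.015)&(abs(x)<.04)),('finger',(abs(y)>.02)&(abs(y)<.045)&(abs(x)<.03)),('body',(abs(y)>.055)&(abs(y)<.1)&(abs(x)<.06))):
    m=m&(q[:,2]>.1);print(n,m.sum(),np.percentile(q[m,2],[0,1,10,50,90,100]).round(3),np.percentile(x[m],[0,10,50,90,100]).round(3))
print('table z',np.median(q[q[:,2]<.05,2]))
# scene: table and fridge roof
c,R,t=cam('scene');P=cloud(c,R,t);print(np.median(P[...,2][abs(P[...,2])<.05]))
```

```text
0.2305604546327939 0.05046935405535347
rod 12707 [0.344 0.346 0.349 0.369 0.378 0.381] [0.022 0.024 0.025 0.031 0.033]
finger 24873 [0.261 0.269 0.312 0.366 0.375 0.38 ] [-0.011  0.009  0.024  0.026  0.03 ]
body 6410 [0.332 0.333 0.335 0.347 0.356 0.369] [-0.     0.009  0.028  0.037  0.038]
table z -0.00015726567427318153
-0.0013124625024309086
```

The true tip height is the reported z plus 31 mm: the body bottom is at 0.332, which fits the 70 mm body-to-tip size. I'll correct for that and redo the hook.

```bash
sed -i "s/np.array(\[\*xy,z\])/np.array([*xy,z-.031])/" h.py
python3 - <<'E'
from h import *
go(dr(2.5,.175,.0815),.33,185.5)
E
```

```text
to [ 0.526 -0.017] 0.33 dp [-13.   -1.1  -6.8] twist -40.0
```

```bash
python3 -m jog '[{"dp":[0,0,-6.8],"twist":-10,"fingers":0},{"dp":[-1,0,-6.8],"twist":-20,"fingers":0},{"dp":[-7,-0.5,-6.8],"twist":-30,"fingers":0},{"dp":[-13,-1.1,-6.8],"twist":-40,"fingers":0},{"dp":[-13,-1.1,-6.8],"twist":-40,"fingers":0},{"dp":[-13,-1.1,-6.8],"twist":-40,"fingers":0},{"dp":[-13,-1.1,-6.8],"twist":-40,"fingers":0},{"dp":[-13,-1.1,-6.8],"twist":-40,"fingers":0}]'
python3 - <<'E'
from h import *
go(dr(2.5,.175,.0815),.231,185.5)
c,R,t=cam('wrist');P=cloud(c,R,t);q=P[c['depth']>0];o=env.get_obs()
print(o['tool_pos'])
m=(np.hypot(*(q[:,:2]-o['tool_pos'][:2]).T)<.02)&(q[:,2]>.296);k=q[m];print(np.sort(k[:,2])[:5],k[k[:,2]<k[:,2].min()+.006].mean(0))
E
```

```text
time_s: 5.98
tool_pos: [0.5255, -0.0167, 0.2988]
tool_rot: [180.0, 0.0, -174.4]
force: [-0.1, -0.7, 0.7]
grip_width: 0.0022
grasp_force: 0.0
to [ 0.526 -0.017] 0.231 dp [-0.  -0.1  9.9] twist 0.1
[ 0.52559073 -0.01681909  0.29880782]
[0.32968418 0.33011706 0.33048718 0.33067002 0.33069267] [ 0.5156463  -0.01864414  0.33319086]
```

```bash
python3 -m jog '[{"dp":[0,0,3],"twist":0,"fingers":0},{"dp":[0,0,6],"twist":0,"fingers":0},{"dp":[0,0,8],"twist":0,"fingers":0},{"dp":[0,0,9.9],"twist":0,"fingers":0},{"dp":[0,0,9.9],"twist":0,"fingers":0},{"dp":[0,0,9.9],"twist":0,"fingers":0}]' && python3 -m jog '[{"dp":[1.2,0.5,0],"twist":3,"fingers":0},{"dp":[2.4,1.2,0],"twist":7,"fingers":0},{"dp":[3.5,2.0,0],"twist":12,"fingers":0}]'
```

```text
time_s: 6.78
tool_pos: [0.5264, -0.0174, 0.2006]
tool_rot: [180.0, 0.1, -174.4]
force: [0.6, -0.4, -0.1]
grip_width: 0.0007
grasp_force: 0.0
time_s: 7.15
tool_pos: [0.49, -0.0013, 0.201]
tool_rot: [180.0, 0.2, 173.4]
force: [0.2, -0.7, 1.2]
grip_width: 0.0004
grasp_force: 0.5
```

Run:
```python
from h import *
for th in (20,26,32,38,44):go(dr(th,.175,.0815),.232,185.5-th+2.5)
```

```text
to [0.474 0.011] 0.232 dp [ 1.7  1.  -0. ] twist 5.4
to [0.459 0.024] 0.232 dp [ 3.4  2.1 -0. ] twist 11.4
to [0.445 0.038] 0.232 dp [ 5.   3.4 -0. ] twist 17.4
to [0.432 0.054] 0.232 dp [ 6.4  4.8 -0. ] twist 23.4
to [0.421 0.071] 0.232 dp [ 7.7  6.4 -0. ] twist 29.4
```

```bash
python3 -m jog '[{"dp":[1.7,1.0,0],"twist":6,"fingers":0},{"dp":[3.4,2.1,0],"twist":12,"fingers":0},{"dp":[5,3.4,0],"twist":18,"fingers":0},{"dp":[6.4,4.8,0],"twist":24,"fingers":0},{"dp":[7.2,5.8,0],"twist":27,"fingers":0},{"dp":[7.7,6.4,0],"twist":29,"fingers":0},{"dp":[7.7,6.4,0],"twist":29,"fingers":0}]'
cat >> h.py <<'E'
def door():
    c,R,t=cam('top');P=cloud(c,R,t)
    q=P[(c['depth']>0)&(P[...,2]>.283)&(P[...,2]<.294)]
    f=np.radians(psi);ax=np.array([np.cos(f),np.sin(f)]);rel=q[:,:2]-HG
    q=q[((rel@ax)<-.04)&(np.hypot(*rel.T)<.3)]
    r=cv2.minAreaRect(q[:,:2].astype(np.float32)*1000);print(len(q),r,cv2.boxPoints(r).round().tolist())
    return c
E
python3 -c "
from h import *
door();d=env.get_obs();print(d['tool_pos'])"
```

```text
time_s: 8.02
tool_pos: [0.4204, 0.0717, 0.2008]
tool_rot: [179.9, 0.1, 144.6]
force: [1.0, 1.0, -0.8]
grip_width: 0.0004
grasp_force: 0.0
1322 ((482.486572265625, 69.07316589355469), (279.79632568359375, 59.81653594970703), 55.79145431518555) [[379.0, -30.0], [429.0, -63.0], [586.0, 168.0], [536.0, 202.0]]
[0.42041702 0.07125352 0.20052503]
```

The door is now open about 42°. I'll lift out, go round to its inner side and push.

Run:
```python
from h import *
go(dr(42,.19,-.045),.335,145.5)
```

```text
to [ 0.521 -0.018] 0.335 dp [-13.4  -1.4 -10.3] twist -0.9
```

```bash
python3 -m jog '[{"dp":[0,0,-4],"twist":0,"fingers":0},{"dp":[0,0,-10.3],"twist":0,"fingers":0},{"dp":[-1,0,-10.3],"twist":0,"fingers":0},{"dp":[-7,-0.7,-10.3],"twist":0,"fingers":0},{"dp":[-13.4,-1.4,-10.3],"twist":0,"fingers":0},{"dp":[-13.4,-1.4,-10.3],"twist":0,"fingers":0},{"dp":[-13.4,-1.4,-10.3],"twist":0,"fingers":0}]'
python3 - <<'E'
from h import *
c=door();c,R,t=cam('wrist');cv2.imwrite('pics/w4.png',c['pixels'])
P=cloud(c,R,t);q=P[c['depth']>0];m=(q[:,2]>.24)&(q[:,2]<.257)
r=q[:,:2]-fr(-.12,0);f=np.radians(psi);x=r@[np.cos(f),np.sin(f)];y=r@[-np.sin(f),np.cos(f)]
m&=(x<-.02)&(x>-.06)&(abs(y)<.08);print('drawer bar',m.sum(), np.percentile(x[m],[5,50,95]) if m.any() else '',np.percentile(y[m],[1,99]) if m.any() else '')
go(dr(42,.19,-.045),.232,145.5)
E
```

```text
time_s: 8.95
tool_pos: [0.5206, -0.018, 0.3018]
tool_rot: [-179.9, -0.1, 144.5]
force: [-0.3, 0.8, 0.0]
grip_width: 0.0006
grasp_force: 0.0
1315 ((503.2389831542969, 99.95948791503906), (204.9275360107422, 59.84877014160156), 55.61973571777344) [[421.0, 32.0], [470.0, -2.0], [586.0, 168.0], [536.0, 201.0]]
drawer bar 1547 [-0.04667503 -0.0424554  -0.02632839] [-0.01909495  0.06029095]
to [ 0.521 -0.018] 0.232 dp [-0.1 -0.  10.1] twist -0.9
```

View pics/w4.png

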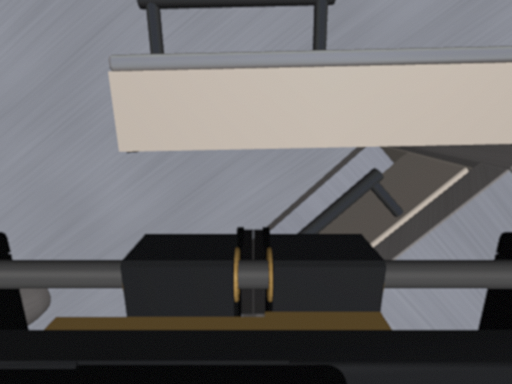

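The wrist view shows the door top at rows 65–150 and the drawer bar from (300,235) to (378,175). The fingers are over the free gap between them. Now I lower them and push.

```bash
python3 -m jog '[{"dp":[0,0,4],"twist":0,"fingers":0},{"dp":[0,0,8],"twist":0,"fingers":0},{"dp":[0,0,10],"twist":0,"fingers":0},{"dp":[0,0,10],"twist":0,"fingers":0},{"dp":[0,0,10],"twist":0,"fingers":0}]'
python3 - <<'E'
from h import *
for th,a in ((38,.19),(46,.185),(52,.18),(58,.175),(64,.17),(70,.165),(76,.16),(82,.16),(88,.16),(94,.16),(100,.16),(104,.16)):
    go(dr(th,a,-.0095),.232,188-th)
E
```

```text
time_s: 9.68
tool_pos: [0.5214, -0.0173, 0.204]
tool_rot: [179.9, 0.1, 144.6]
force: [-1.2, -0.1, 0.3]
grip_width: 0.0005
grasp_force: 0.0
to [ 0.504 -0.004] 0.232 dp [2.2 0.  0.3] twist -5.4
to [0.484 0.013] 0.232 dp [4.8 0.3 0.3] twist 2.6
to [0.472 0.029] 0.232 dp [6.7 0.9 0.3] twist 8.6
to [0.462 0.045] 0.232 dp [8.4 1.7 0.3] twist 14.6
to [0.455 0.062] 0.232 dp [10.   2.6  0.3] twist 20.6
to [0.449 0.079] 0.232 dp [11.5  3.6  0.3] twist 26.6
to [0.445 0.096] 0.232 dp [12.8  4.8  0.3] twist 32.6
to [0.439 0.112] 0.232 dp [14.2  5.7  0.3] twist 38.6
to [0.434 0.128] 0.232 dp [15.5  6.8  0.3] twist 44.6
to [0.431 0.144] 0.232 dp [16.7  7.9  0.3] twist 50.6
to [0.43  0.161] 0.232 dp [17.8  9.2  0.3] twist 56.6
to [0.43  0.172] 0.232 dp [18.4 10.1  0.3] twist 60.6
```

```bash
python3 -m jog '[{"dp":[2.2,0,0],"twist":0,"fingers":0},{"dp":[3.5,0.1,0],"twist":0,"fingers":0},{"dp":[4.8,0.3,0],"twist":3,"fingers":0},{"dp":[6.7,0.9,0],"twist":9,"fingers":0},{"dp":[8.4,1.7,0],"twist":15,"fingers":0},{"dp":[10,2.6,0],"twist":21,"fingers":0},{"dp":[11.5,3.6,0],"twist":27,"fingers":0}]'
python3 - <<'E'
from h import *
for th in (76,82,88,94,100,104): go(dr(th,.16,-.0095),.232,188-th)
E
```

```text
time_s: 10.55
tool_pos: [0.4483, 0.0779, 0.2036]
tool_rot: [179.9, 0.1, 117.3]
force: [-1.3, -1.9, 0.2]
grip_width: 0.0003
grasp_force: 0.9
to [0.445 0.096] 0.232 dp [1.7 0.6 0.3] twist 5.3
to [0.439 0.112] 0.232 dp [3.4 0.7 0.3] twist 11.3
to [0.434 0.128] 0.232 dp [5.1 1.  0.3] twist 17.3
to [0.431 0.144] 0.232 dp [6.7 1.5 0.3] twist 23.3
to [0.43  0.161] 0.232 dp [8.2 2.2 0.3] twist 29.3
to [0.43  0.172] 0.232 dp [9.2 2.7 0.3] twist 33.3
```

```bash
python3 -m jog '[{"dp":[1.7,0.5,0],"twist":5,"fingers":0},{"dp":[3.4,0.7,0],"twist":11,"fingers":0},{"dp":[5.1,1.0,0],"twist":17,"fingers":0},{"dp":[6.7,1.5,0],"twist":23,"fingers":0},{"dp":[7.8,1.9,0],"twist":27,"fingers":0},{"dp":[8.6,2.2,0],"twist":30,"fingers":0},{"dp":[8.6,2.2,0],"twist":30,"fingers":0}]'
python3 - <<'E'
from h import *
door();print(env.get_obs()['force'])
go(fr(-.21,.02),.232,98)
E
```

```text
time_s: 11.42
tool_pos: [0.428, 0.1653, 0.2034]
tool_rot: [179.9, -0.0, 87.7]
force: [-0.6, 0.4, -0.4]
grip_width: 0.0008
grasp_force: 0.0
160 ((435.8805236816406, 228.0079345703125), (56.85163497924805, 246.62156677246094), 74.60289001464844) [[309.0, 233.0], [547.0, 168.0], [562.0, 223.0], [325.0, 288.0]]
[-0.29640537 -0.02695251  0.60199391]
to [0.518 0.034] 0.232 dp [-12.7   9.5   0.2] twist -10.4
```

Run:
```python
from h import *
go(fr(-.161,0),.34,98.1)
```

```text
to [0.569 0.021] 0.34 dp [-13.8  14.7 -10.6] twist -10.5
```

```bash
python3 -m jog '[{"dp":[-0.5,0,-5],"twist":0,"fingers":0.4},{"dp":[-0.5,0,-10.6],"twist":0,"fingers":0.4},{"dp":[-4,4.5,-10.6],"twist":-5,"fingers":0.4},{"dp":[-8,9,-10.6],"twist":-10.5,"fingers":0.4},{"dp":[-13.8,14.7,-10.6],"twist":-10.5,"fingers":0.4},{"dp":[-13.8,14.7,-10.6],"twist":-10.5,"fingers":0.4},{"dp":[-13.8,14.7,-10.6],"twist":-10.5,"fingers":0.4},{"dp":[-13.8,14.7,-10.6],"twist":-10.5,"fingers":0.4}]'
python3 - <<'E'
from h import *
c=door();cv2.imwrite('pics/t5.png',c['pixels']);w=c['pixels']
c,R,t=cam('wrist');P=cloud(c,R,t);q=P[c['depth']>0]
r=q[:,:2]-fr(-.12,0);f=np.radians(psi);x=r@[np.cos(f),np.sin(f)];y=r@[-np.sin(f),np.cos(f)]
m=(q[:,2]>.244)&(q[:,2]<.254)&(x<-.02)&(x>-.07)&(abs(y)<.08);print(m.sum(),np.percentile(x[m],[1,5,50,95]),np.percentile(y[m],[1,99]))
m2=m&(abs(y)<.042);print(np.percentile(x[m2],[5,50,95]),q[m2,2].max()) if m2.any() else 0
m=(abs(q[:,2]-.29)<.005)&(x>-.03)&(abs(y)<.1);print('roof front edge',np.percentile(x[m],[0,1]) if m.any() else '')
cv2.imwrite('pics/tw5.png',np.hstack([cv2.resize(w[90:310,130:423],(400,300)),cv2.resize(c['pixels'],(400,300))]))
go(fr(-.161,0),.232,98.1)
E
```

```text
time_s: 12.48
tool_pos: [0.5683, 0.0214, 0.3087]
tool_rot: [180.0, -0.1, 98.1]
force: [-0.3, 0.5, -0.2]
grip_width: 0.0347
grasp_force: 0.0
1971 ((429.77166748046875, 207.50196838378906), (60.6130485534668, 239.74267578125), 86.96774291992188) [[308.0, 184.0], [548.0, 171.0], [551.0, 231.0], [312.0, 244.0]]
2209 [-0.046909   -0.04660154 -0.03993732 -0.02454733] [-0.05368191  0.06081095]
[-0.04670164 -0.04151883 -0.0356735 ] 0.25224212675213364
roof front edge [-0.00143914 -0.00051713]
to [0.569 0.021] 0.232 dp [-0.1  0.1 10.8] twist 0.1
```

View pics/tw5.png

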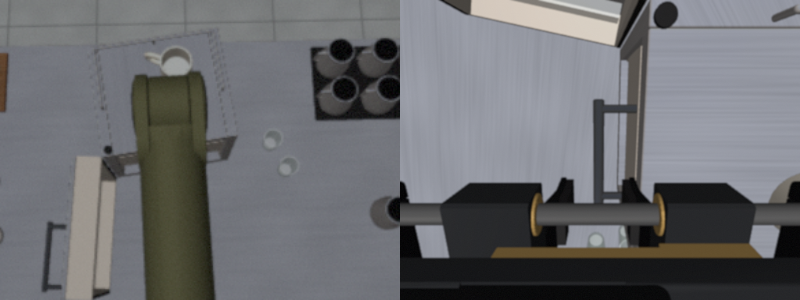

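The left crop shows the door at about 101° (columns 75–115) with the mug and glasses untouched. The right crop shows the drawer bar vertical at column 598, between the open fingers at (562,190) and (630,190). Now I descend and grip it.

```bash
python3 -m jog '[{"dp":[0,0,4],"twist":0,"fingers":0.4},{"dp":[0,0,7],"twist":0,"fingers":0.4},{"dp":[0,0,9.5],"twist":0,"fingers":0.4},{"dp":[0,0,10.8],"twist":0,"fingers":0.4},{"dp":[0,0,10.8],"twist":0,"fingers":0.4}]' && python3 -m jog '[{"dp":[0,0,0],"twist":0,"fingers":0},{"dp":[0,0,0],"twist":0,"fingers":0},{"dp":[0,0,0],"twist":0,"fingers":0},{"dp":[0,0,0],"twist":0,"fingers":0},{"dp":[0,0,0],"twist":0,"fingers":0}]' 40
```

```text
time_s: 13.2
tool_pos: [0.5682, 0.021, 0.2003]
tool_rot: [-179.9, -0.0, 98.1]
force: [0.2, -0.4, 0.4]
grip_width: 0.0351
grasp_force: 0.0
time_s: 13.82
tool_pos: [0.5695, 0.0203, 0.2012]
tool_rot: [179.9, -0.0, 98.0]
force: [1.4, -0.6, 1.9]
grip_width: 0.011
grasp_force: 40.0
```

```bash
python3 -m jog '[{"dp":[0,-0.2,0],"twist":0,"fingers":0},{"dp":[0,-0.5,0],"twist":0,"fingers":0},{"dp":[0,-1.0,0],"twist":0,"fingers":0},{"dp":[0,-1.5,0],"twist":0,"fingers":0},{"dp":[0,-2.0,0],"twist":0,"fingers":0},{"dp":[0,-2.5,0],"twist":0,"fingers":0},{"dp":[0,-3.0,0],"twist":0,"fingers":0},{"dp":[0,-3.5,0],"twist":0,"fingers":0}]' && python3 -m jog '[{"dp":[0,-0.5,0],"twist":0,"fingers":0},{"dp":[0,-1.0,0],"twist":0,"fingers":0},{"dp":[0,-1.5,0],"twist":0,"fingers":0},{"dp":[0,-2.0,0],"twist":0,"fingers":0},{"dp":[0,-2.5,0],"twist":0,"fingers":0},{"dp":[0,-3.0,0],"twist":0,"fingers":0},{"dp":[0,-3.5,0],"twist":0,"fingers":0},{"dp":[0,-4.0,0],"twist":0,"fingers":0}]' && python3 -m jog '[{"dp":[0,-0.5,0],"twist":0,"fingers":0},{"dp":[0,-1.0,0],"twist":0,"fingers":0},{"dp":[0,-1.4,0],"twist":0,"fingers":0},{"dp":[0,-1.7,0],"twist":0,"fingers":0},{"dp":[0,-1.9,0],"twist":0,"fingers":0},{"dp":[0,-2.0,0],"twist":0,"fingers":0},{"dp":[0,-2.0,0],"twist":0,"fingers":0}]'
python3 - <<'E'
from h import *
a=[]
f=np.radians(psi)
for n in('scene','wrist','top'):
    c,R,t=cam(n);P=cloud(c,R,t);q=P[c['depth']>0];r=q[:,:2]-fr(-.12,0);x=r@[np.cos(f),np.sin(f)];y=r@[-np.sin(f),np.cos(f)]
    m=(abs(q[:,2]-.219)<.005)&(abs(y)<.12)&(x>-.12)&(x<.05);print(n,'z218',m.sum(),np.histogram(x[m],np.arange(-.12,.05,.01))[0])
    m=(abs(q[:,2]-.29)<.004)&(abs(y)<.1)&(x>-.03)&(x<.05);print(' roof edge',np.percentile(x[m],[0,1,3]) if m.any() else '')
    m=(q[:,2]>.244)&(q[:,2]<.254)&(x<-.1)&(x>-.16)&(abs(y)<.065);print(' bar',m.sum(),np.percentile(x[m],[2,50,98]) if m.any() else '')
    p=c['pixels'];a.append(cv2.resize({'scene':p[110:260,150:350],'wrist':p,'top':p[90:290,150:417]}[n],(400,300)))
cv2.imwrite('pics/end.png',np.hstack(a[:2]));cv2.imwrite('pics/end2.png',a[2])
o=env.get_obs();print(o['tool_pos'],(o['tool_pos'][:2]-fr(-.12,0))@[np.cos(f),np.sin(f)])
E
```

```text
time_s: 14.82
tool_pos: [0.536, 0.0155, 0.2012]
tool_rot: [179.7, 0.0, 98.0]
force: [7.2, 0.8, -0.3]
grip_width: 0.011
grasp_force: 40.0
time_s: 15.82
tool_pos: [0.4969, 0.0099, 0.2012]
tool_rot: [179.7, 0.0, 98.0]
force: [7.6, 0.6, -1.8]
grip_width: 0.0107
grasp_force: 40.0
time_s: 16.7
tool_pos: [0.4771, 0.0071, 0.2012]
tool_rot: [179.7, 0.0, 98.0]
force: [7.7, 0.3, -1.4]
grip_width: 0.0112
grasp_force: 40.0
scene z218 51 [ 0  0  0 17  0  1  2  7  6 16  1  1  0  0  0  0]
 roof edge [0.00172431 0.00256118 0.0034336 ]
 bar 57 [-0.14208459 -0.12840362 -0.10115574]
wrist z218 5343 [   0    0  745    0    0    6  336  266  101   51    3 2334 1501    0
    0    0]
 roof edge 
 bar 4962 [-0.14262012 -0.13270891 -0.10268321]
top z218 167 [ 0  0 13  0  2  1  1  2  0  1  0 85 62  0  0  0]
 roof edge [-0.00281067 -0.0022223  -0.00111914]
 bar 3 [-0.13989733 -0.13700681 -0.13447738]
[0.4771048  0.00704905 0.20118388] -0.13403727133247975
```

View pics/end.png

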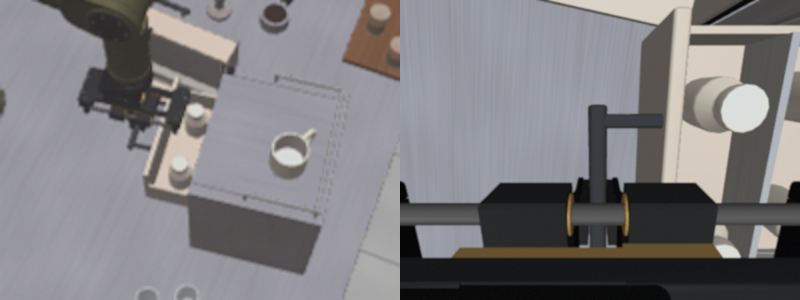

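Run:
```python
from h import *
f=np.radians(psi)
c,R,t=cam('wrist');P=cloud(c,R,t);q=P[c['depth']>0];r=q[:,:2]-fr(-.12,0);x=r@[np.cos(f),np.sin(f)];y=r@[-np.sin(f),np.cos(f)]
m=(abs(q[:,2]-.2185)<.003)&(abs(y)<.105)&(x>-.015)&(x<.015)
print(m.sum(),np.percentile(x[m],[1,10,50,90,99]).round(4),np.percentile(y[m],[1,99]).round(3),np.polyfit(y[m],x[m],1))
m=(abs(q[:,2]-.257)<.02)&(x<-.07)&(x>-.115)&(y>.01)&(y<.1);m&=q[:,2]>q[m,2].max()-.003
print('front panel top',q[m,2].max(),np.percentile(x[m],[1,50,99]).round(4),np.percentile(y[m],[1,99]))
```

```text
3276 [-0.0034 -0.0028 -0.0004  0.0027  0.0038] [-0.069  0.104] [-0.00073346 -0.00020638]
front panel top 0.2567565093348958 [-0.0944 -0.0899 -0.0852] [0.01558688 0.0992844 ]
```

The scene crop shows the drawer out with two upright front-row bottles at (195,115) and (180,168), and the mug and glasses in place. The wrist crop shows the bar gripped and the divider at column 785. By camera the divider is 0 mm off the edge, but TCP travel reads 93.3 mm, so I pull 1 mm more.

```bash
python3 -m jog '[{"dp":[0,-0.1,0],"twist":0,"fingers":0},{"dp":[0,-0.1,0],"twist":0,"fingers":0},{"dp":[0,-0.1,0],"twist":0,"fingers":0},{"dp":[0,-0.1,0],"twist":0,"fingers":0},{"dp":[0,-0.1,0],"twist":0,"fingers":0},{"dp":[0,-0.1,0],"twist":0,"fingers":0}]'; python3 -c "
from h import *
door()"
```

```text
time_s: 17.65
tool_pos: [0.4762, 0.0069, 0.2012]
tool_rot: [179.7, 0.0, 98.0]
force: [7.5, 0.3, -1.4]
grip_width: 0.0108
grasp_force: 40.0
1965 ((428.57781982421875, 207.6868438720703), (60.758575439453125, 237.54408264160156), 86.8024673461914) [[308.0, 184.0], [545.0, 171.0], [549.0, 231.0], [312.0, 245.0]]
```

View pics/end2.png

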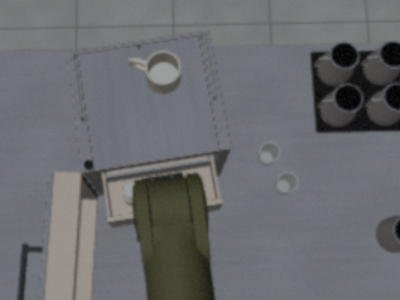

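The top view shows the door still open (columns 50–97) and the drawer out with its divider at the fridge's front edge (about row 170). The mug (162,68) and the glasses (268,153) and (287,183) are in place. I'm handing it in.

```bash
python3 -c "
from cell import env
print(env.sign_off())"
```

```text
the job is handed in; nothing more can be done
None
```

The job is handed in: the door stands open at about 101°, and the arm is still holding the drawer by its handle with the divider within about 1 mm of the fridge's front edge. The bottles I could see were upright and nothing else on the bar had visibly moved.

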